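Top up the sprung bottle feeder

TASK

Top up the paint bottle feeder: draw its sprung pusher back until it stays caught in its notches by itself, without forcing it against the stop, then stand the two loose dropper bottles upright in the lane between the bottle already there and the pusher. Last, squeeze the pusher's two tabs together to free it, ease it forward on to the row of three without ever letting it snap, and let go; leave everything else on the bench where it is.

Things in the scene. Friction and masses are not known exactly. Their poses are not given: they have to be found in the camera images.
- feeder: Fixed plywood bottle feeder, 270 mm long, base 90 mm wide: one straight open-topped lane, 28.5 mm wide inside, between 4 mm walls with tops 38 mm above the table; lane floor 6 mm above the table. Origin on the lane's centre line, at table height, at the inner face of the clear front stop (top at 32 mm). x runs back along the lane from the front stop, y across it, z up.
- lane_back (a point): Back end of the lane, floor centre, 242 mm behind the front stop. Before it two wooden notched plates, the catch, are clamped outside the walls: a 6 mm ramp, a notch, a stop 61 mm high. Where along the lane is set anew each time, unmeasured: the pusher comes to rest caught at 0.090 to 0.124, the stop is met 4 mm further back; feel or see it. Over 25 N on the catch breaks it.
- pusher (a joint): Slide of the sprung pusher along the feeder's x (m): distance from the front stop to the paddle's face, so 0.025 with one bottle in the lane, about 0.075 with three. A spring draws it forward with 3 N (at 0.025) to 5 N (at 0.12), so let loose it snaps. Paddle 4 mm thick, top 45 mm above the table; behind it a carriage with two upright tabs, one behind the other on the centre line.
- front_tab (a point): Centre of the front face of the pusher's fixed front tab: 36 mm behind the paddle's face, 65 mm above the table. Tab 7 mm thick, 22 mm wide, top 81 mm high; the space before it is free above 45 mm as far as the bottles. Pressing this face backwards draws the pusher back; near the catch the latch rides up the ramp (1 to 2 N more) and drops into the notches by its own spring.
- grip (a point): Point on the pusher midway between its two tabs, 50 mm behind the paddle's face, 65 mm above the table. Squeezing the tabs together from front and back (39 mm over their tops at rest, the rear one leaning back; 28 mm squeezed home, both upright; only the rear one gives; 3 to 7 N, a grip of 15 N is plenty) lifts the latch out of the notches for as long as they are held.
- latch: The pusher's sprung latch, a bell crank: origin on its hinge pin, 61 mm behind the paddle's face, 42 mm above the table, x back, z up. The rear tab stands on it (6 mm thick, 20 mm wide, top 80 mm above the table; leaning back 0.28 rad at rest, its top then 75 mm behind the paddle's face); an arm runs 34 mm back to a 6 mm cross bar, 60 mm long. Tab forward 0.28 rad: bar up 9 mm.
- bottle_in: dropper bottle of paint, white with a black tapered cap: 25 mm across, 84 mm tall, straight-sided for its lower 55 mm, about 30 g; origin at the centre of its foot, z up its axis. This one stands in the lane at the front stop, the pusher resting against it.
- bottle_a: dropper bottle of paint, white with a black tapered cap: 25 mm across, 84 mm tall, straight-sided for its lower 55 mm, about 30 g; origin at the centre of its foot, z up its axis. Loose, standing on the bench beside the feeder; to be loaded.
- bottle_b: dropper bottle of paint, white with a black tapered cap: 25 mm across, 84 mm tall, straight-sided for its lower 55 mm, about 30 g; origin at the centre of its foot, z up its axis. Just like bottle_a; loose, standing on the bench; to be loaded.
- jar: Bystander: squat glass paint jar with a black lid, 50 mm across, 52 mm tall; origin at the centre of its foot.
- glue: Bystander: rectangular glass cement bottle with a white cap, 46 x 32 mm, 88 mm tall; origin at the centre of its foot.
- knife: Bystander: hobby knife lying flat, 160 mm long, 10 mm thick; origin under its middle, x along it.
- nippers: Bystander: sprue nippers lying flat, 120 mm long; origin under the pivot.
- model_car: Bystander: half-built black model car, 110 x 58 mm, 42 mm tall; origin under its middle.
- sprue: Bystander: flat black sprue frame, 130 x 95 mm, 5 mm thick; origin under its middle.
- sanding_block: Bystander: cork sanding block, 90 x 34 x 23 mm; origin under its middle.
- tape: Bystander: roll of masking tape lying flat, 80 mm across, 18 mm tall; origin under its middle.
Things that resemble listed ones, but are neither listed nor needed, are in the scene too. Leave any pink or turquoise look-alike of the bottle_b alone.

How it is judged:
By the outcome, as a careful person would: the job done as asked, in the order asked, and still so for the second after the job is handed in, with the robot touching nothing.
It also fails if it takes over 72 s, if anything falls off the work surface, if the arm or the gripper's body presses on something with over 40 N, if the wrist force passes 120 N, or if a joint passes its speed limit or range.

ROBOT

A 6-joint arm with a two-finger parallel gripper is mounted at the origin on the work surface. World frame = base frame: x ahead of the robot, y to its left, z up, the work surface at z = 0. Lengths are in m, angles in rad, forces in N, time in s.
With the tool pointing down it reaches from about 0.225 to 0.875 m from the base axis. Payload 3.4 kg.
Tool frame: the origin (TCP) lies between the finger pads; the fingertips stand 11 mm ahead of it and the grasp point (between the pads) lies 8 mm behind it; z points along the fingers, y is the line along which they close (so a half turn about z gives the same grasp; the last joint's range is limited). The gripper opens to 85 mm and grips with 20 to 120 N. Pads are 22 mm wide; open, the fingers measure 114 mm over their backs; the gripper's body (76 mm by 85 mm) begins 54 mm behind the grasp point. The pads swing forward as they close: fully open they stand 13 mm farther back than shut.
Start: joints at [1.01, 0.276, 1.505, -0, 1.361, -0.121], TCP at [0.245, 0.52, 0.242] pointing down, gripper open.
Joint ranges: [-2.89, 2.89], [-0.75, 2.08], [0.22, 2.7], [-1.18, 4.32], [0.11, 2.71], [-2.7, 2.7]. Speed limits (rad/s): [2.57, 2.57, 3.14, 3.14, 3.14, 3.14].

INTERFACE

Orientations are given as a unit quaternion [w, x, y, z].
In Python, from rig import manip, imaging gives the robot as it stands. The module is installed in compiled form; this text tells all that it offers.
- The arm moves only by the tool jog_arm, never from a script. Its argument "deltas" is one flat list of numbers, 7 for each row, row after row: the turn, a rotation vector about the world's x, y, z in degrees, then the shift along the world's x, y, z in mm, then the opening, from 0 (shut) to 1 (fully open). In form: [ax, ay, az, tx, ty, tz, gripper, ax, ay, az, tx, ty, tz, gripper, ...]. A call has 1 to 20 rows; each row is the pose to reach, as a shift and turn from the pose commanded when the call began; what a row does not reach only later rows make up. A row lasts 1/10 s, in which the tool goes at most 50 mm and 8.59 degrees, less where a joint would pass 70% of its speed; a pose out of reach is approached as far as the arm can. A call with a gripper value outside its range is refused whole. The fingers move at their own pace and stop on an object; "grip_force" is the grip in N (left out, the last holds). Time passes only in rows, so rows that repeat a pose let the fingers close. It gives the time, the measured TCP pose, the force, the opening and the grip force at its end, in the units of the state.
- manip.get_state(): the state, without advancing time (a new reading comes with each control period).
- imaging.get_image(name): name is "side" or "top"; returns the picture (480x640x3 uint8, blue, green, red); there is no depth.
- imaging.calibration(name): a dict with "mtx" (3x3 intrinsics, pixels), "cam_to_world" (4x4, takes a point from camera to world coordinates). Camera axes: x right, y down, z forward; pixel columns grow to the right and rows downward; lengths in m; the calibration is good to about 2 mm. A picture is of the moment at which its call begins. calibration takes no time and is no camera call.
- manip.sign_off(): hands the job in; it is judged then, once.
The state is a dict: "clock": time; "qpos": joint angles; "qd": joint speeds; "effort": joint torques, N m; "position": TCP position; "ee_rot": TCP orientation; "contact_force": force on the tool from outside, world axes, zero at the start; "moment": the same for the moment, N m; "width": finger opening in m; "gripper_force": force on a finger pad.
Only numpy, scipy, OpenCV 4.12 (cv2) and the standard library are available. Lean on these libraries where they do the work, as an engineer would, in place of code of your own. Each camera call takes 0.05 s, during which the arm holds its last target. There are 200 camera calls.

## Working session

There is one attempt and no reset: what is moved stays moved. The work goes in short steps, Python scripts to look and compute and a tool call to move; the robot and the scene stay as the last step left them, time stands still between calls to the robot, and variables do not carry over. Pictures are saved under pics/ and viewed, at most 10 in all, crops included, and the job is handed in when it is done.

Besides the shell and the picture viewer there is one more tool, called after "Emit:" as name(argument=value, ...) on one line, values as JSON. jog_arm: Moves the arm, as the interface text tells. Its arguments: {"type":"object","properties":{"deltas":{"type":"array"},"grip_force":{"type":"number"}},"required":["deltas"]}

```bash
mkdir -p pics
python3 - <<'E'
from rig import manip, imaging
import cv2
for n in ("top","side"):
    im=imaging.get_image(n); cv2.imwrite(f"pics/{n}0.png",im)
    c=imaging.calibration(n); print(n,c["mtx"],c["cam_to_world"])
print(manip.get_state())
E
```

```text
top [[612.49296534   0.         324.18787359]
 [  0.         612.49296534 251.22184094]
 [  0.           0.           1.        ]] [[-0.01910747 -0.99815797  0.05758108  0.44981456]
 [-0.99977046  0.01963314  0.00857735 -0.00262806]
 [-0.00969205 -0.05740397 -0.99830399  1.42650273]
 [ 0.          0.          0.          1.        ]]
side [[482.64544069   0.         321.99890878]
 [  0.         482.64544069 236.39965852]
 [  0.           0.           1.        ]] [[ 0.92716822 -0.25018961  0.27886242  0.27172571]
 [-0.37412881 -0.65738353  0.65412119 -0.62949059]
 [ 0.01966524 -0.71081084 -0.70310826  0.7371532 ]
 [ 0.          0.          0.          1.        ]]
{'clock': 0.1, 'qpos': array([ 1.01001556e+00,  2.76522395e-01,  1.50600057e+00, -1.30298311e-06,
        1.36068311e+00, -1.21004643e-01]), 'qd': array([ 0.00049511, -0.00101989, -0.00292278, -0.00175727,  0.00075085,
       -0.00086835]), 'effort': array([ 2.26830343e-03, -4.17699909e+01, -2.46406657e+01, -3.45603166e-04,
        5.78403400e-03, -1.58661112e-05]), 'position': array([0.24456832, 0.51990429, 0.2415339 ]), 'ee_rot': array([-2.69104741e-04,  2.18120176e-01,  9.75921584e-01, -7.60499160e-04]), 'contact_force': array([-0.93886593, -0.59820775,  0.10432806]), 'moment': array([-0.03563353,  0.06384624,  0.02187245]), 'gripper_force': 0.0, 'width': 0.08540277125873326}
```

View pics/top0.png

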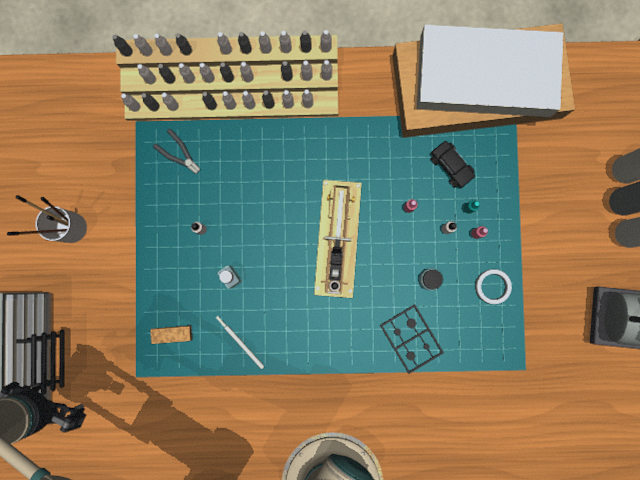

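View pics/side0.png

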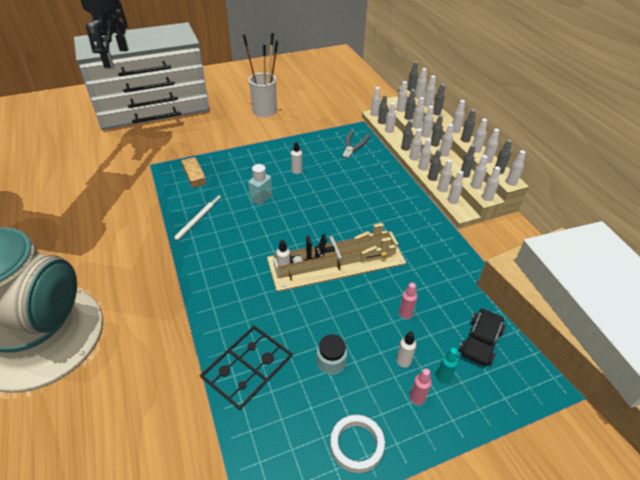

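The top view shows the loose white bottles at (197,228) and (450,228). The feeder is at about (338,240), with its front and bottle_in at the lower end (335,286). I'll zoom in on these next.

```bash
cat > h.py <<'E'
import numpy as np, cv2
from rig import manip, imaging
def ray(n,u,v):
    c=imaging.calibration(n); T=np.array(c["cam_to_world"])
    d=T[:3,:3]@np.linalg.inv(c["mtx"])@np.array([u,v,1.0]); return T[:3,3],d
def onz(n,u,v,z):
    o,d=ray(n,u,v); return o+d*(z-o[2])/d[2]
def proj(n,P):
    c=imaging.calibration(n); T=np.linalg.inv(c["cam_to_world"])
    p=(T[:3,:3]@np.array(P,float).T).T+T[:3,3]; p=p@np.array(c["mtx"]).T; return p[...,:2]/p[...,2:]
def crop(im,x0,y0,x1,y1,s): return cv2.resize(im[y0:y1,x0:x1],None,fx=s,fy=s,interpolation=cv2.INTER_CUBIC)
E
python3 - <<'E'
from h import *
t=cv2.imread("pics/top0.png"); s=cv2.imread("pics/side0.png")
A=crop(t,305,172,371,304,4.5)      # 297x594
B=crop(s,262,215,412,290,3.3)      # 495x247
C=np.hstack([crop(t,182,213,212,243,7),crop(t,435,213,465,243,7)]) #420x210
M=np.zeros((600,800,3),np.uint8)
M[:A.shape[0],:A.shape[1]]=A; M[:B.shape[0],300:300+B.shape[1]]=B; M[270:270+C.shape[0],300:300+C.shape[1]]=C
cv2.imwrite("pics/z0.png",M)
E
```

```text
(no output)
```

View pics/z0.png

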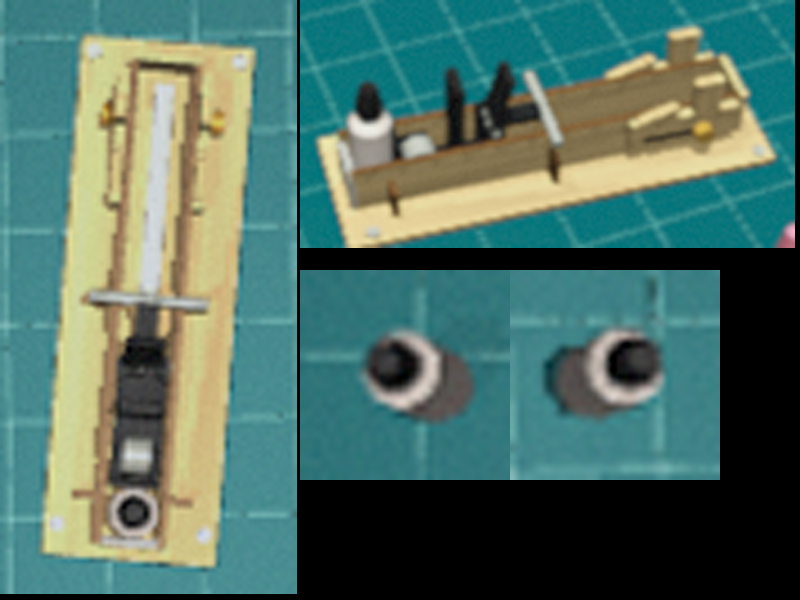

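The crop shows the base as a pale rectangle, tilted a few degrees. Bottle_in stands at its bottom end, near full-image pixel (334,286). The cross bar is at about (338,239), and the catch plates are near the upper end.

```bash
cat > m.py <<'E'
from h import *
t=cv2.imread("pics/top0.png")
hsv=cv2.cvtColor(t,cv2.COLOR_BGR2HSV)
# feeder base: not teal in window
w=np.zeros(t.shape[:2],np.uint8); w[172:304,305:371]=255
m=((hsv[...,0]<60)&(w>0)).astype(np.uint8)*255
m=cv2.morphologyEx(m,cv2.MORPH_CLOSE,np.ones((5,5)))
c=max(cv2.findContours(m,0,1)[0],key=cv2.contourArea)
P=np.array([onz("top",*q[0],0.006)[:2] for q in c+0.0]).astype(np.float32)
r=cv2.minAreaRect(P*1000); print("base",r); print(cv2.boxPoints(r))
def bottle(cx,cy,R=10,name="top"):
    x0,y0=int(cx-R),int(cy-R); p=t[y0:y0+2*R,x0:x0+2*R]; p=cv2.resize(p,None,fx=8,fy=8,interpolation=cv2.INTER_CUBIC)
    h=cv2.cvtColor(p,cv2.COLOR_BGR2HSV); k=((h[...,1]<70)&(h[...,2]>130)).astype(np.uint8)*255
    c=max(cv2.findContours(k,0,1)[0],key=cv2.contourArea); (x,y),rr=cv2.minEnclosingCircle(c)
    u,v=x0+(x+.5)/8-.5,y0+(y+.5)/8-.5
    return u,v,rr/8
for n,cx,cy,z in (("a",197,228,.054),("b",450,228,.054),("in",334,286,.060)):
    u,v,rr=bottle(cx,cy); print(n,u,v,rr,onz("top",u,v,z)*1000)
E
python3 m.py
```

```text
base ((561.6144409179688, -21.938812255859375), (90.6042251586914, 270.2345275878906), 84.40078735351562)
[[422.72174  -53.84149 ]
 [691.66693  -80.20806 ]
 [700.50714    9.963867]
 [431.56195   36.330437]]
a 196.03362846374512 226.71377563476562 5.805536270141602 [589.99356709 296.97810139  54.        ]
b 451.25361824035645 226.08791828155518 5.886940002441406 [ 579.887173   -277.19123195   54.        ]
in 333.372838973999 287.7867431640625 8.28923225402832 [446.68570775  -9.77945951  60.        ]
```

```bash
cat >> h.py <<'E'
D=np.array([.9952,-.0976]); N=np.array([.0976,.9952])
E0=np.array([427.14,-8.76])/1000   # base front edge middle
OFF=0.014
def F(x,y,z,off=None): 
    o=E0+D*(OFF if off is None else off); return np.array([*(o+D*x+N*y),z])
def toF(p):
    d=np.array(p[:2])-E0-D*OFF; return d@D,d@N
E
python3 - <<'E'
from h import *
for v in (284.7,285.2,285.7):print("in",toF(onz("top",334.2,v,.061)))
im={n:cv2.resize(cv2.imread(f"pics/{n}0.png"),None,fx=6,fy=6,interpolation=cv2.INTER_CUBIC) for n in("top","side")}
def L(n,a,b,col):
    p=[tuple(int(k) for k in (q+.5)*6) for q in proj(n,np.array([a,b]))]; cv2.line(im[n],*p,col,1)
for n in im:
    for y in(-14.25,14.25): L(n,F(0,y/1e3,.038),F(.242,y/1e3,.038),(0,0,255))
    L(n,F(0,-.014,.006),F(0,-.014,.032),(255,0,0));L(n,F(0,-.014,.032),F(0,.014,.032),(255,0,0));
    L(n,F(.0125,0,.006),F(.0125,0,.090),(0,255,0))
    L(n,F(.061,-.011,.081),F(.061,.011,.081),(255,0,255))
    L(n,F(.117,-.03,.045),F(.117,.03,.045),(255,255,0))
    for x,y in((.590,.297),(.580,-.2772)): L(n,[x,y,0],[x,y,.084],(0,255,0)); L(n,[x-.0125,y,.055],[x+.0125,y,.055],(0,0,255))
def c(n,x0,y0,x1,y1): return im[n][y0*6:y1*6,x0*6:x1*6]
A=cv2.resize(c("top",312,176,366,302),None,fx=.78,fy=.78,interpolation=3)
M=np.zeros((600,800,3),np.uint8);M[:A.shape[0],:A.shape[1]]=A
B=cv2.resize(c("side",265,220,405,285),(540,250),interpolation=3);M[:250,258:798]=B
for i,(n,x,y) in enumerate((("side",297,160),("side",406,350),("top",196,227),("top",450,227))):
    q=cv2.resize(c(n,x-20,y-22,x+20,y+24),(130,150));M[260:410,260+i*133:390+i*133]=q
cv2.imwrite("pics/z1.png",M)
E
```

```text
in (np.float64(0.012536088039664469), np.float64(-0.00040374074633264134))
in (np.float64(0.011428247663295251), np.float64(-0.0004900050747051666))
in (np.float64(0.01032051094020702), np.float64(-0.000576261331896266))
```

View pics/z1.png

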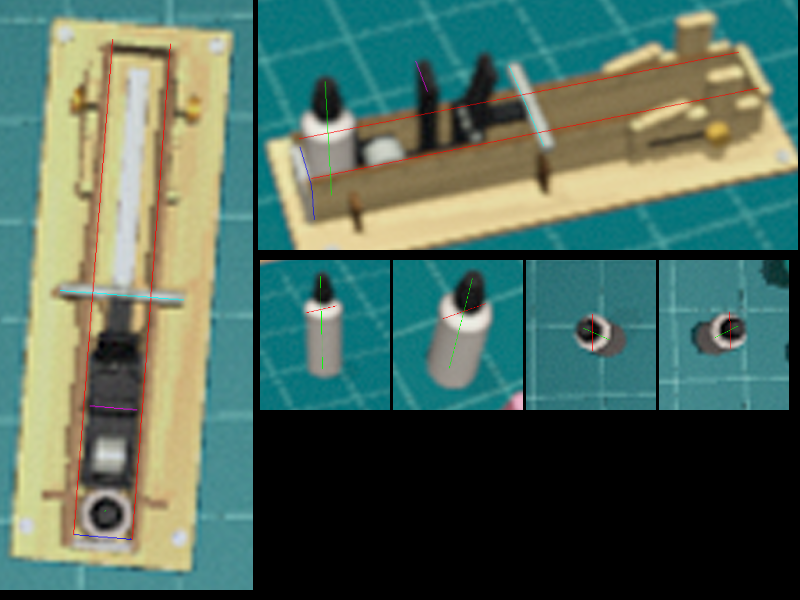

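The overlay matches both views well: walls, cross bar, front tab and bottle axes all sit within about 1–2 mm. I'll estimate the catch from the corners of the stop posts.

Run:
```python
from h import *
for u,v in ((381.7,239.5),(373.6,225.2)):
    f=toF(onz("side",u,v,.061)); print("stop post front-top",f,"caught paddle ~",f[0]-.102)
s=manip.get_state(); print(s["position"])
t=F(.061-.011-.008,0,.064)  # finger 8 mm before tab
print("target",t,(t-s["position"])*1000)
```

```text
stop post front-top (np.float64(0.20940435246724082), np.float64(-0.020298401075867327)) caught paddle ~ 0.10740435246724082
stop post front-top (np.float64(0.20852688857823404), np.float64(0.022788483142126066)) caught paddle ~ 0.10652688857823404
[0.24456832 0.51990429 0.2415339 ]
target [ 0.4828712 -0.0142256  0.064    ] [ 238.30287509 -534.12989238 -177.53390189]
```

Emit:
jog_arm(deltas=[0,0,19.6,238,-534,-60,0,0,0,19.6,238,-534,-60,0,0,0,19.6,238,-534,-60,0,0,0,19.6,238,-534,-60,0,0,0,19.6,238,-534,-60,0,0,0,19.6,238,-534,-60,0,0,0,19.6,238,-534,-60,0,0,0,19.6,238,-534,-60,0,0,0,19.6,238,-534,-60,0,0,0,19.6,238,-534,-60,0,0,0,19.6,238,-534,-60,0,0,0,19.6,238,-534,-60,0,0,0,19.6,238,-534,-60,0,0,0,19.6,238,-534,-60,0], grip_force=20)

```text
clock: 1.5
position: [0.4825, -0.0144, 0.1817]
ee_rot: [-0.001, 0.05, 0.999, 0.0]
contact_force: [-0.3, 1.1, -0.3]
width: 0.0002
gripper_force: 0.0
```

Emit:
jog_arm(deltas=[0,0,0,0,0,-40,0,0,0,0,0,0,-80,0,0,0,0,0,0,-118,0,0,0,0,0,0,-118,0])

```text
clock: 1.9
position: [0.4779, -0.0115, 0.0606]
ee_rot: [-0.006, 0.048, 0.999, 0.001]
contact_force: [-0.2, 0.5, 0.7]
width: -0.0001
gripper_force: 0.0
```

Run:
```python
from h import *
t=imaging.get_image("top"); s=imaging.get_image("side")
cv2.imwrite("pics/t1.png",np.hstack([crop(t,300,170,375,305,4.4),cv2.resize(crop(s,255,130,415,295,2.8),(448,594))]))
print(manip.get_state()["contact_force"])
```

```text
[0.44212259 0.29218043 0.450778  ]
```

View pics/t1.png

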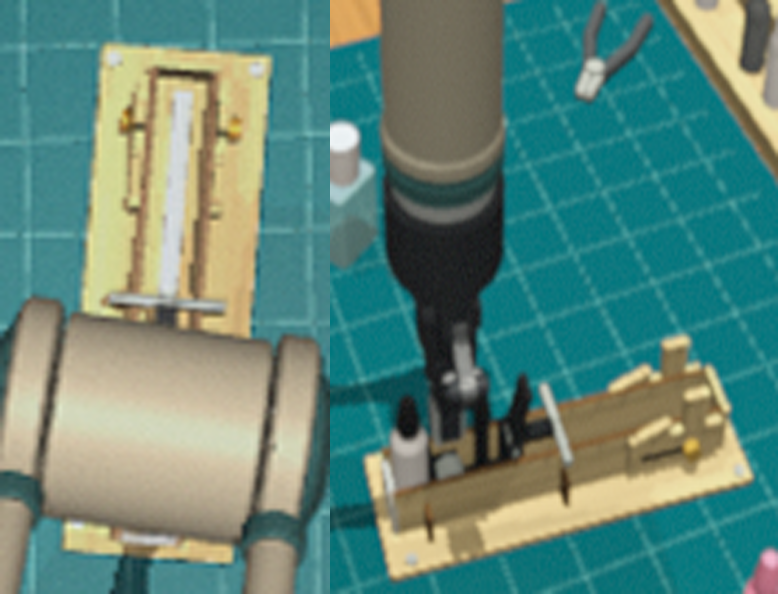

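The side view shows the closed fingers in the gap between bottle_in and the front tab, touching neither. Now I'll draw the pusher back.

Emit:
jog_arm(deltas=[0,0,0,4,-0.4,0,0,0,0,0,8,-0.8,0,0,0,0,0,11,-1.1,0,0,0,0,0,14,-1.4,0,0,0,0,0,20,-2,0,0,0,0,0,26,-2.5,0,0,0,0,0,32,-3.1,0,0,0,0,0,38,-3.7,0,0,0,0,0,44,-4.3,0,0,0,0,0,50,-4.9,0,0,0,0,0,56,-5.5,0,0,0,0,0,62,-6.1,0,0,0,0,0,66,-6.5,0,0,0,0,0,66,-6.5,0,0])

```text
clock: 3.4
position: [0.5492, -0.0203, 0.0642]
ee_rot: [-0.0, 0.049, 0.999, 0.0]
contact_force: [-3.9, 0.2, 3.0]
width: 0.0
gripper_force: 2.3
```

Run:
```python
from h import *
for i in range(2):
    s=manip.get_state(); print(s["clock"],toF(s["position"]),s["position"],s["contact_force"], s["moment"])
```

```text
3.4 (np.float64(0.10858406738485306), np.float64(0.00043398718267884253)) [ 0.54918356 -0.02029282  0.06423469] [-3.85986755  0.2234936   3.03860472] [0.06069495 0.63627112 0.03581619]
3.4 (np.float64(0.10858406738485306), np.float64(0.00043398718267884253)) [ 0.54918356 -0.02029282  0.06423469] [-3.85986755  0.2234936   3.03860472] [0.06069495 0.63627112 0.03581619]
```

Emit:
jog_arm(deltas=[0,0,0,2,-0.2,0,0,0,0,0,4,-0.4,0,0,0,0,0,6,-0.6,0,0,0,0,0,8,-0.8,0,0])

```text
clock: 3.8
position: [0.5557, -0.0209, 0.0642]
ee_rot: [-0.001, 0.049, 0.999, 0.0]
contact_force: [-6.8, -0.5, 5.7]
width: -0.0
gripper_force: 3.5
```

Emit:
jog_arm(deltas=[0,0,0,1.5,-0.15,0,0,0,0,0,3,-0.3,0,0])

```text
clock: 4.0
position: [0.5587, -0.0212, 0.0642]
ee_rot: [-0.001, 0.049, 0.999, 0.0]
contact_force: [-6.7, -0.0, 4.3]
width: -0.0
gripper_force: 3.5
```

Emit:
jog_arm(deltas=[0,0,0,1.5,-0.15,0,0,0,0,0,3,-0.3,0,0])

```text
clock: 4.2
position: [0.5616, -0.0215, 0.0642]
ee_rot: [-0.002, 0.049, 0.999, 0.0]
contact_force: [-7.4, 0.8, 4.2]
width: 0.0001
gripper_force: 3.6
```

Emit:
jog_arm(deltas=[0,0,0,1,-0.1,0,0,0,0,0,2,-0.2,0,0])

```text
clock: 4.4
position: [0.5636, -0.0217, 0.0642]
ee_rot: [-0.002, 0.049, 0.999, 0.0]
contact_force: [-6.2, 0.7, 4.4]
width: -0.0002
gripper_force: 3.4
```

Emit:
jog_arm(deltas=[0,0,0,1,-0.1,0,0,0,0,0,2,-0.2,0,0])

```text
clock: 4.6
position: [0.566, -0.0219, 0.0642]
ee_rot: [-0.001, 0.049, 0.999, 0.0]
contact_force: [-7.2, 0.4, 4.9]
width: 0.0001
gripper_force: 3.1
```

Emit:
jog_arm(deltas=[0,0,0,1,-0.1,0,0,0,0,0,2,-0.2,0,0])

```text
clock: 4.8
position: [0.5681, -0.0222, 0.0642]
ee_rot: [-0.001, 0.049, 0.999, 0.0]
contact_force: [-6.5, 1.0, 3.8]
width: 0.0002
gripper_force: 3.0
```

Emit:
jog_arm(deltas=[0,0,0,0.7,-0.1,0,0,0,0,0,1.5,-0.2,0,0])

```text
clock: 5.0
position: [0.5704, -0.0224, 0.0642]
ee_rot: [-0.0, 0.049, 0.999, 0.0]
contact_force: [-3.6, 0.4, 2.7]
width: -0.0
gripper_force: 2.9
```

Emit:
jog_arm(deltas=[0,0,0,0.7,-0.1,0,0,0,0,0,1.5,-0.2,0,0])

```text
clock: 5.2
position: [0.5716, -0.0225, 0.0642]
ee_rot: [-0.0, 0.049, 0.999, 0.0]
contact_force: [-5.6, 0.4, 3.6]
width: -0.0005
gripper_force: 2.5
```

Run:
```python
from h import *
s=imaging.get_image("side"); t=imaging.get_image("top")
cv2.imwrite("pics/s2.png",np.hstack([crop(s,318,195,418,295,5),crop(t,315,172,370,262,5.5)[:500]]))
st=manip.get_state();print(st["contact_force"],toF(st["position"]))
```

```text
Traceback (most recent call last):
ValueError: all the input array dimensions except for the concatenation axis must match exactly, but along dimension 0, the array at index 0 has size 500 and the array at index 1 has size 495
```

Emit:
jog_arm(deltas=[0,0,0,-1,0.1,0,0,0,0,0,-2,0.2,0,0,0,0,0,-3,0.3,0,0,0,0,0,-4,0.4,0,0])

```text
clock: 5.7
position: [0.5696, -0.0225, 0.0646]
ee_rot: [0.002, 0.049, 0.999, -0.0]
contact_force: [0.4, 0.9, -0.2]
width: 0.0004
gripper_force: 0.0
```

Run:
```python
from h import *
s=imaging.get_image("side")
st=manip.get_state();print(st["contact_force"],toF(st["position"]))
cv2.imwrite("pics/s2.png",crop(s,318,195,418,295,5))
```

```text
[-0.27152908 -0.15889464 -0.22074083] (np.float64(0.12873360837925843), np.float64(0.0001969127989620997))
```

View pics/s2.png

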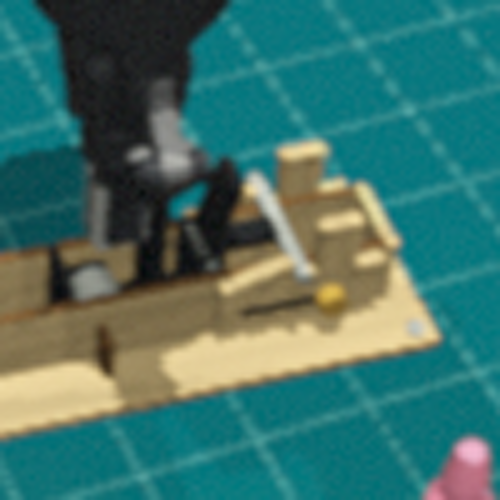

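Caught: the force vanished when I eased forward, and the bar is sitting in the notch beside the stop post. Next is bottle_b.

Emit:
jog_arm(deltas=[0,0,0,-4,0,20,0,0,0,0,-4,0,60,0,0,0,0,-4,0,95,0,0,0,0,0,-50,100,0.6,0,0,0,3,-100,100,0.6,0,0,0,6,-150,100,0.6,0,0,0,9,-200,100,0.6,0,0,0,11,-254.5,90,0.6,0,0,0,11,-254.5,90,0.6,0,0,0,11,-254.5,90,0.6,0,0,0,11,-254.5,90,0.6])

```text
clock: 6.85
position: [0.579, -0.2758, 0.1543]
ee_rot: [0.0, 0.049, 0.999, 0.0]
contact_force: [-0.2, -0.2, 1.1]
width: 0.0516
gripper_force: 0.0
```

Run:
```python
from h import *
st=manip.get_state();print(st["position"],st["width"],([.580,-.2772,.047]-st["position"])*1000)
t=cv2.imread("pics/top0.png")
h=cv2.cvtColor(t,cv2.COLOR_BGR2HSV); 
m=((h[...,0]>160)&(h[...,1]>100)).astype(np.uint8)
for c in cv2.findContours(m,0,1)[0]:
    if 20<cv2.contourArea(c)<300: (x,y),r=cv2.minEnclosingCircle(c); print("pink",x,y,onz("top",x,y,.06))
```

```text
[ 0.57896118 -0.27581937  0.15429589] 0.05156986474576082 [   1.03882355   -1.38063274 -107.29588598]
pink 478.7272644042969 232.09091186523438 [ 0.56463456 -0.33679985  0.06      ]
pink 409.9705810546875 206.0294189453125 [ 0.62629044 -0.18506273  0.06      ]
```

Emit:
jog_arm(deltas=[0,0,0,1,-1.4,-30,0.52,0,0,0,1,-1.4,-65,0.52,0,0,0,1,-1.4,-95,0.52,0,0,0,1,-1.4,-107,0.52,0,0,0,1,-1.4,-107,0.52,0,0,0,1,-1.4,-107,0.2,0,0,0,1,-1.4,-107,0.2,0,0,0,1,-1.4,-107,0.2,0,0,0,1,-1.4,-107,0.2,0,0,0,1,-1.4,-107,0.2], grip_force=20)

```text
clock: 7.85
position: [0.581, -0.2786, 0.0492]
ee_rot: [0.002, 0.049, 0.999, -0.001]
contact_force: [0.4, 0.8, 7.0]
width: 0.024
gripper_force: 21.8
```

Run:
```python
from h import *
st=manip.get_state();print(st["position"],st["width"])
for x in (.0385,.0655):
    g=F(x,0,.105); print(x,g,(g-st["position"])*1000)
```

```text
[ 0.58101327 -0.2786343   0.04918201] 0.024038867797844126
0.0385 [ 0.479388 -0.013884  0.105   ] [-101.62526789  264.75030431   55.81799228]
0.0655 [ 0.5062584 -0.0165192  0.105    ] [-74.75486789 262.11510431  55.81799228]
```

Emit:
jog_arm(deltas=[0,0,0,0,0,40,0.2,0,0,0,0,0,85,0.2,0,0,0,-4,12,113,0.2,0,0,0,-20,54,113,0.2,0,0,0,-37,100,113,0.2,0,0,0,-54,145,113,0.2,0,0,0,-71,190,113,0.2,0,0,0,-86,232,113,0.2,0,0,0,-98,264.4,103,0.2,0,0,0,-98,264.4,70,0.2,0,0,0,-98,264.4,48,0.2,0,0,0,-98,264.4,48,0.2,0,0,0,-98,264.4,48,0.2])

```text
clock: 9.15
position: [0.482, -0.0138, 0.0956]
ee_rot: [-0.0, 0.049, 0.999, 0.0]
contact_force: [-0.2, 0.5, 0.1]
width: 0.0243
gripper_force: 21.3
```

Run:
```python
from h import *
s=imaging.get_image("side"); t=imaging.get_image("top")
st=manip.get_state();print(st["position"],toF(st["position"]),st["width"],st["contact_force"])
b=st["position"]; 
S=cv2.resize(s,None,fx=6,fy=6,interpolation=3)
def L(a,b,c): cv2.line(S,*[tuple(int(k) for k in (q+.5)*6) for q in proj("side",np.array([a,b]))],c,1)
f=b-[0,0,.049]; L(f,f+[0,0,.084],(0,255,0))
for y in(-14.25,14.25): L(F(0,y/1e3,.038),F(.15,y/1e3,.038),(0,0,255))
cv2.imwrite("pics/s3.png",S[195*6:290*6,255*6:355*6])
```

```text
[ 0.48298636 -0.01419448  0.09650156] (np.float64(0.04210942078871644), np.float64(4.2210733503701406e-05)) 0.024400235642246002 [-0.03335778  0.16272175 -0.62244839]
```

View pics/s3.png

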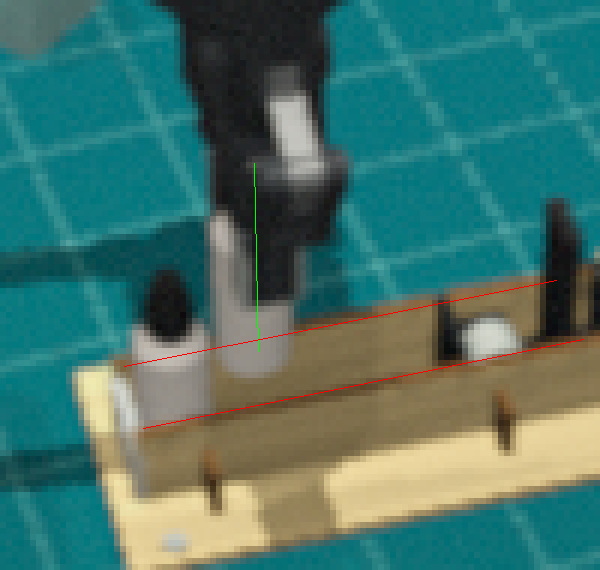

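The side view shows the held bottle over the lane, clear of bottle_in. Its foot is at about (256,351), right where predicted at (258,350). I'll lower it.

Emit:
jog_arm(deltas=[0,0,0,0,0,-6,0.2,0,0,0,0,0,-12,0.2,0,0,0,0,0,-16,0.2,0,0,0,0,0,-18,0.2])

```text
clock: 9.65
position: [0.4815, -0.0137, 0.0768]
ee_rot: [-0.0, 0.049, 0.999, 0.0]
contact_force: [-0.2, -0.0, -1.1]
width: 0.024
gripper_force: 21.3
```

Emit:
jog_arm(deltas=[0,0,0,0,0,-10,0.2,0,0,0,0,0,-18,0.2,0,0,0,0,0,-21,0.2,0,0,0,0,0,-21,0.2])

```text
clock: 10.05
position: [0.4814, -0.0137, 0.0557]
ee_rot: [-0.001, 0.049, 0.999, 0.0]
contact_force: [-0.1, -0.6, -0.9]
width: 0.0243
gripper_force: 21.2
```

Emit:
jog_arm(deltas=[0,0,0,0,0,-1,0.2,0,0,0,0,0,-1,0.2,0,0,0,0,0,-1,0.35,0,0,0,0,0,-1,0.52,0,0,0,0,0,-1,0.52,0,0,0,0,0,0,0.52,0,0,0,0,0,15,0.52,0,0,0,0,0,45,0.52,0,0,0,0,0,75,0.52,0,0,0,0,0,100,0.52])

```text
clock: 11.05
position: [0.4821, -0.0137, 0.1579]
ee_rot: [0.001, 0.049, 0.999, 0.0]
contact_force: [0.0, 0.2, -0.5]
width: 0.0447
gripper_force: 0.0
```

Run:
```python
from h import *
st=manip.get_state();print(st["position"],st["width"],([.590,.297,.155]-st["position"])*1000)
s=imaging.get_image("side"); cv2.imwrite("pics/s4.png",crop(s,255,195,355,290,6))
```

```text
[ 0.48208147 -0.01367034  0.15793096] 0.04474976384430811 [107.91852635 310.67034438  -2.93096192]
```

Emit:
jog_arm(deltas=[0,0,0,16,46,0,0.52,0,0,0,32,92,0,0.52,0,0,0,48,138,0,0.52,0,0,0,64,184,0,0.52,0,0,0,80,230,0,0.52,0,0,0,95,273,0,0.52,0,0,0,107.5,310.5,0,0.52,0,0,0,107.5,310.5,0,0.52,0,0,0,107.5,310.5,0,0.52,0,0,0,107.5,310.5,0,0.52])

```text
clock: 12.1
position: [0.5887, 0.2958, 0.1559]
ee_rot: [-0.001, 0.049, 0.999, -0.001]
contact_force: [-0.4, -0.1, 0.3]
width: 0.0445
gripper_force: 0.0
```

Run:
```python
from h import *
st=manip.get_state();print(st["position"],st["width"],([.590,.297,.047]-st["position"])*1000)
```

```text
[0.58870762 0.29582103 0.15594214] 0.044544139958268086 [   1.29237506    1.17897483 -108.94213521]
```

Emit:
jog_arm(deltas=[0,0,0,1,1,-30,0.52,0,0,0,1,1,-65,0.52,0,0,0,1,1,-95,0.52,0,0,0,1,1,-109,0.52,0,0,0,1,1,-109,0.52,0,0,0,1,1,-109,0.2,0,0,0,1,1,-109,0.2,0,0,0,1,1,-109,0.2,0,0,0,1,1,-109,0.2,0,0,0,1,1,-109,0.2])

```text
clock: 13.1
position: [0.5913, 0.2981, 0.0488]
ee_rot: [0.001, 0.049, 0.999, 0.001]
contact_force: [1.2, -0.1, 5.6]
width: 0.0239
gripper_force: 21.5
```

Run:
```python
from h import *
st=manip.get_state();print(st["position"],st["width"])
g=F(.0715,0,.096); print(g,(g-st["position"])*1000)
```

```text
[0.59127074 0.29813289 0.04884573] 0.023926963985224124
[ 0.5122296 -0.0171048  0.096    ] [ -79.04113531 -315.2376869    47.15427224]
```

Emit:
jog_arm(deltas=[0,0,0,0,0,40,0.2,0,0,0,0,0,85,0.2,0,0,0,-3,-12,113,0.2,0,0,0,-14,-56,113,0.2,0,0,0,-26,-102,113,0.2,0,0,0,-37,-148,113,0.2,0,0,0,-48,-194,113,0.2,0,0,0,-60,-240,113,0.2,0,0,0,-71,-284,113,0.2,0,0,0,-79,-315,103,0.2,0,0,0,-79,-315,70,0.2,0,0,0,-79,-315,48,0.2,0,0,0,-79,-315,48,0.2,0,0,0,-79,-315,48,0.2])

```text
clock: 14.5
position: [0.5114, -0.0171, 0.0955]
ee_rot: [-0.0, 0.049, 0.999, 0.0]
contact_force: [0.1, -0.2, 0.2]
width: 0.0244
gripper_force: 21.2
```

Run:
```python
from h import *
s=imaging.get_image("side")
st=manip.get_state();print(st["position"],toF(st["position"]),st["width"],st["contact_force"])
b=st["position"]; 
S=cv2.resize(s,None,fx=6,fy=6,interpolation=3)
def L(a,b,c): cv2.line(S,*[tuple(int(k) for k in (q+.5)*6) for q in proj("side",np.array([a,b]))],c,1)
f=b-[0,0,.049]; L(f,f+[0,0,.084],(0,255,0))
for y in(-14.25,14.25): L(F(0,y/1e3,.038),F(.15,y/1e3,.038),(0,0,255))
cv2.imwrite("pics/s5.png",S[195*6:290*6,255*6:375*6])
```

```text
[ 0.51211605 -0.01706105  0.09618742] (np.float64(0.07137906521146965), np.float64(3.24591699414106e-05)) 0.023961001691153665 [ 0.70335455  0.92499406 -0.5737225 ]
```

View pics/s5.png

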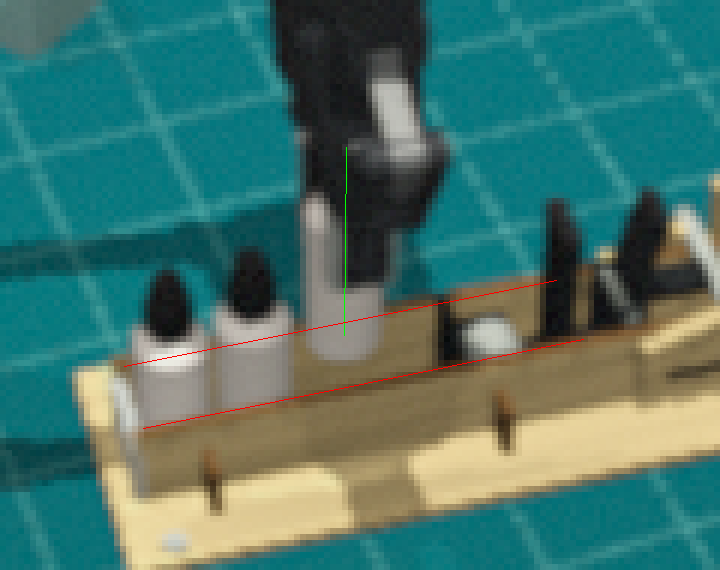

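Bottle_b stands upright in the lane beside bottle_in, and bottle_a hangs over its own slot. The foot is at about (345,333), as predicted. I'll lower it the same way.

Emit:
jog_arm(deltas=[0,0,0,0,0,-6,0.2,0,0,0,0,0,-12,0.2,0,0,0,0,0,-17,0.2,0,0,0,0,0,-18,0.2])

```text
clock: 14.95
position: [0.5109, -0.017, 0.0767]
ee_rot: [-0.001, 0.049, 0.999, 0.0]
contact_force: [0.7, -0.1, 0.0]
width: 0.024
gripper_force: 21.2
```

Emit:
jog_arm(deltas=[0,0,0,0,0,-10,0.2,0,0,0,0,0,-18,0.2,0,0,0,0,0,-21,0.2,0,0,0,0,0,-22.5,0.2,0,0,0,0,0,-22.5,0.2])

```text
clock: 15.45
position: [0.5112, -0.0172, 0.055]
ee_rot: [-0.0, 0.049, 0.999, 0.0]
contact_force: [-0.7, 0.1, 2.6]
width: 0.024
gripper_force: 21.2
```

Emit:
jog_arm(deltas=[0,0,0,0,0,0,0.35,0,0,0,0,0,0,0.52,0,0,0,0,0,0,0.52,0,0,0,0,0,1,0.52,0,0,0,0,0,15,0.52,0,0,0,0,0,45,0.52,0,0,0,0,0,75,0.52,0,0,0,0,0,105,0.52,0,0,-8.5,10,-1,105,0.6,0,0,-17,20,-2,105,0.6,0,0,-25.5,30,-3,105,0.6,0,0,-34,40,-4,105,0.6,0,0,-42.5,50,-5,105,0.6,0,0,-51,60,-6,105,0.6,0,0,-59.5,70,-7,105,0.6,0,0,-68,80,-8,105,0.6,0,0,-76.5,88,-8.6,105,0.6,0,0,-85,88,-8.6,105,0.6,0,0,-90,88,-8.6,105,0.6,0,0,-90,88,-8.6,105,0.6])

```text
clock: 17.45
position: [0.5993, -0.0258, 0.1597]
ee_rot: [-0.0, 0.741, 0.672, -0.0]
contact_force: [-0.5, -0.3, -0.6]
width: 0.0513
gripper_force: 0.0
```

Run:
```python
from h import *
s=imaging.get_image("side"); t=imaging.get_image("top"); cv2.imwrite("pics/s6.png",s)
st=manip.get_state();print(st["position"],toF(st["position"]),st["ee_rot"],st["width"],st["contact_force"])
s5=(545,575,200)
for px in (545,552,575): print("tab top",px,toF(onz("side",255+px/6-.5,195+200/6-.5,.081)))
# bar and paddle check, initial overlay offsets: front tab at 61 in image 0
for x in (.139,.1405): print(proj("side",np.array([F(x,-.011,.081),F(x,.011,.081)])))
g=F(.160,0,.066); print((g-st["position"])*1000)
S=cv2.resize(s,None,fx=6,fy=6,interpolation=3)
def L(a,b,c): cv2.line(S,*[tuple(int(k) for k in (q+.5)*6) for q in proj("side",np.array([a,b]))],c,1)
for x,c in ((.139,(0,255,0)),(.141,(255,0,255))):
    L(F(x,-.011,.081),F(x,.011,.081),c); L(F(x,-.011,.081),F(x,-.011,.06),c)
cv2.imwrite("pics/s7.png",S[190*6:275*6,270*6:400*6])
```

```text
[ 0.59925903 -0.02578621  0.15977595] (np.float64(0.15895533353310295), np.float64(-0.00014567012165107523)) [-1.14364321e-05  7.40174919e-01  6.72414373e-01 -5.99149094e-06] 0.05120459108819545 [ 0.41024435 -0.10550646  0.61413644]
tab top 545 (np.float64(0.142502669804862), np.float64(0.010935250715809844))
tab top 552 (np.float64(0.14472651408073042), np.float64(0.010331306770855114))
tab top 575 (np.float64(0.1520355904366716), np.float64(0.008346333067308411))
[[347.17483044 235.70150007]
 [343.63252366 228.13414616]]
[[347.90793376 235.55882169]
 [344.3553212  227.99625579]]
[ 1.04577034e+00  4.38132403e-02 -9.37759460e+01]
```

View pics/s7.png

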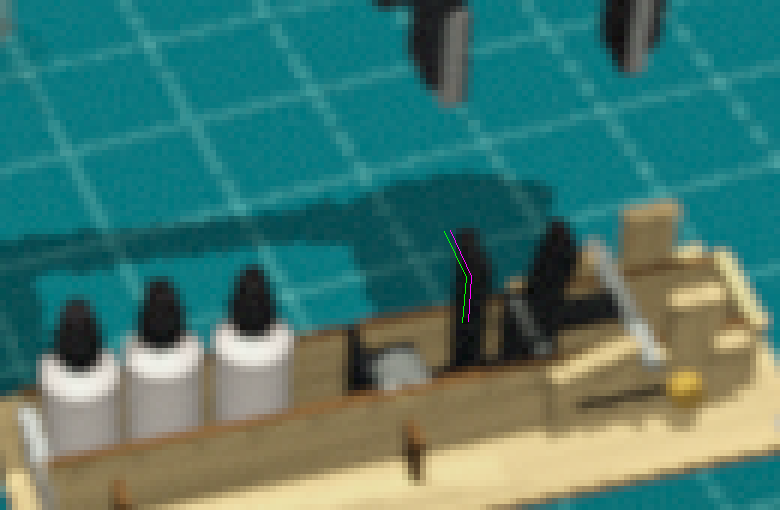

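Three bottles stand upright in the lane, with the open fingers above the tabs. The front tab's left edge is at about (457,230), so x ≈ 0.141. I'll descend and then feel for the front tab with the front finger.

Emit:
jog_arm(deltas=[0,0,0,1,0,-30,0.6,0,0,0,1,0,-60,0.6,0,0,0,1,0,-80,0.6,0,0,0,1,0,-93,0.6,0,0,0,1,0,-93,0.6,0,0,0,2,-0.1,-93,0.6,0,0,0,3,-0.2,-93,0.6,0,0,0,4,-0.3,-93,0.6,0,0,0,4,-0.3,-93,0.6])

```text
clock: 18.45
position: [0.6041, -0.0262, 0.0678]
ee_rot: [0.001, 0.741, 0.672, 0.001]
contact_force: [0.8, 1.2, -1.0]
width: 0.0509
gripper_force: 0.0
```

Run:
```python
from h import *
st=manip.get_state();print(toF(st["position"]),st["position"][2],st["width"],st["contact_force"],"front pad",toF(st["position"])[0]-st["width"]/2)
```

```text
(np.float64(0.16384198033417038), np.float64(-8.132086295083103e-05)) 0.06775490275300557 0.05094919648330027 [ 0.8133302   1.24827184 -0.98224141] front pad 0.13836738209252025
```

Emit:
jog_arm(deltas=[0,0,0,1,-0.1,-1,0.6,0,0,0,1,-0.1,-1,0.6])

```text
clock: 18.65
position: [0.6045, -0.0262, 0.066]
ee_rot: [0.0, 0.741, 0.672, 0.0]
contact_force: [-0.1, -0.2, -0.6]
width: 0.0512
gripper_force: 0.0
```

Emit:
jog_arm(deltas=[0,0,0,1,-0.1,0,0.6,0,0,0,1,-0.1,0,0.6])

```text
clock: 18.85
position: [0.6055, -0.0263, 0.0658]
ee_rot: [0.0, 0.741, 0.672, 0.0]
contact_force: [-0.1, -0.3, -0.6]
width: 0.0509
gripper_force: 0.0
```

Emit:
jog_arm(deltas=[0,0,0,1,-0.1,0,0.6,0,0,0,1,-0.1,0,0.6])

```text
clock: 19.05
position: [0.6065, -0.0264, 0.0658]
ee_rot: [0.0, 0.741, 0.672, 0.0]
contact_force: [0.5, 0.3, 0.2]
width: 0.051
gripper_force: 0.0
```

Emit:
jog_arm(deltas=[0,0,0,1,-0.1,0,0.6,0,0,0,1,-0.1,0,0.6])

```text
clock: 19.25
position: [0.6067, -0.0264, 0.0657]
ee_rot: [-0.001, 0.741, 0.672, -0.001]
contact_force: [-1.7, 0.3, 1.5]
width: 0.0511
gripper_force: 0.9
```

Emit:
jog_arm(deltas=[0,0,0,1,-0.1,0,0.6,0,0,0,1,-0.1,0,0.6])

```text
clock: 19.45
position: [0.6068, -0.0264, 0.0657]
ee_rot: [-0.001, 0.741, 0.672, -0.001]
contact_force: [-5.8, 0.4, 4.1]
width: 0.0515
gripper_force: 2.4
```

Emit:
jog_arm(deltas=[0,0,0,-1,0.1,0,0.57,0,0,0,-2,0.2,0,0.54,0,0,0,-3,0.3,0,0.51,0,0,0,-4,0.4,0,0.48,0,0,0,-4.5,0.4,0,0.47,0,0,0,-4.5,0.4,0,0.47], grip_force=20)

```text
clock: 20.05
position: [0.6036, -0.0261, 0.0658]
ee_rot: [-0.0, 0.741, 0.672, -0.0]
contact_force: [-5.1, 0.9, 4.2]
width: 0.0403
gripper_force: 2.5
```

Run:
```python
from h import *
st=manip.get_state();print(toF(st["position"]),st["width"],st["contact_force"],st["gripper_force"],"front pad",toF(st["position"])[0]-st["width"]/2)
```

```text
(np.float64(0.16333869977559837), np.float64(2.356602882183812e-07)) 0.040294587317684656 [-5.14329723  0.87098576  4.21789335] 2.5197453796863556 front pad 0.14319140611675604
```

Emit:
jog_arm(deltas=[0,0,0,-1,0.1,0,0.47,0,0,0,-1.7,0.2,0,0.455,0,0,0,-2.3,0.2,0,0.44,0,0,0,-3,0.3,0,0.425,0,0,0,-3.7,0.3,0,0.41,0,0,0,-4,0.4,0,0.4,0,0,0,-4,0.4,0,0.4])

```text
clock: 20.75
position: [0.6001, -0.0258, 0.0662]
ee_rot: [0.0, 0.741, 0.672, 0.0]
contact_force: [-5.4, 0.9, 6.1]
width: 0.0344
gripper_force: 4.5
```

Run:
```python
from h import *
st=manip.get_state();print(toF(st["position"]),st["width"],st["contact_force"],st["gripper_force"],"front pad",toF(st["position"])[0]-st["width"]/2)
```

```text
(np.float64(0.15979159945555763), np.float64(-5.1750338263183554e-05)) 0.03443244681819491 [-5.41183097  0.8854226   6.07859436] 4.541553994640708 front pad 0.14257537604646017
```

Emit:
jog_arm(deltas=[0,0,0,-0.7,0.1,0,0.385,0,0,0,-1.4,0.1,0,0.37,0,0,0,-2.1,0.2,0,0.355,0,0,0,-2.8,0.3,0,0.34,0,0,0,-3.2,0.3,0,0.32,0,0,0,-3.2,0.3,0,0.3,0,0,0,-3.2,0.3,0,0.25,0,0,0,-3.2,0.3,0,0.25])

```text
clock: 21.55
position: [0.5972, -0.0255, 0.0666]
ee_rot: [0.001, 0.741, 0.672, 0.001]
contact_force: [-5.4, 0.9, 7.3]
width: 0.0278
gripper_force: 21.5
```

Run:
```python
from h import *
st=manip.get_state();print(toF(st["position"]),st["width"],st["contact_force"],st["gripper_force"],"front pad",toF(st["position"])[0]-st["width"]/2)
```

```text
(np.float64(0.15688660576203736), np.float64(-4.600760184920552e-05)) 0.027765361200804972 [-5.39513981  0.86459918  7.30685427] 21.47216498851776 front pad 0.14300392516163488
```

Emit:
jog_arm(deltas=[0,0,0,-1,0.1,0,0.25,0,0,0,-3,0.3,0,0.25,0,0,0,-5,0.5,0,0.25,0,0,0,-7,0.7,0,0.25,0,0,0,-9,0.9,0,0.25,0,0,0,-11,1.1,0,0.25,0,0,0,-13,1.3,0,0.25,0,0,0,-15,1.5,0,0.25,0,0,0,-15,1.5,0,0.25])

```text
clock: 22.45
position: [0.5822, -0.0241, 0.0666]
ee_rot: [0.001, 0.741, 0.672, 0.001]
contact_force: [-5.5, 1.8, 6.5]
width: 0.0274
gripper_force: 21.4
```

Emit:
jog_arm(deltas=[0,0,0,-1,0.1,0,0.25,0,0,0,-2.5,0.2,0,0.25,0,0,0,-4,0.4,0,0.25,0,0,0,-5.5,0.5,0,0.25,0,0,0,-7,0.7,0,0.25,0,0,0,-8.5,0.8,0,0.25,0,0,0,-10,1,0,0.25,0,0,0,-11,1.1,0,0.25,0,0,0,-12,1.2,0,0.25,0,0,0,-12,1.2,0,0.25])

```text
clock: 23.45
position: [0.5706, -0.0229, 0.0666]
ee_rot: [0.001, 0.741, 0.672, 0.001]
contact_force: [-4.0, 1.0, 6.2]
width: 0.0269
gripper_force: 21.0
```

Run:
```python
from h import *
st=manip.get_state();print(toF(st["position"]),st["width"],st["contact_force"],st["gripper_force"],"paddle",toF(st["position"])[0]-st["width"]/2-.036)
s=imaging.get_image("side"); cv2.imwrite("pics/s8.png",crop(s,255,190,400,290,5.5))
```

```text
(np.float64(0.1301534814447233), np.float64(-8.51095223748221e-05)) 0.02692149394317042 [-4.04637595  1.03436913  6.19923849] 20.99603980779648 paddle 0.0806927344731381
```

Emit:
jog_arm(deltas=[0,0,0,-1,0.1,0,0.25,0,0,0,-2,0.2,0,0.25,0,0,0,-3,0.3,0,0.25,0,0,0,-3,0.3,0,0.25])

```text
clock: 23.9
position: [0.5676, -0.0226, 0.0666]
ee_rot: [0.001, 0.741, 0.672, 0.001]
contact_force: [-3.6, -0.1, 7.2]
width: 0.0272
gripper_force: 20.9
```

Emit:
jog_arm(deltas=[0,0,0,-0.7,0.1,0,0.25,0,0,0,-1.5,0.1,0,0.25,0,0,0,-1.5,0.1,0,0.25])

```text
clock: 24.2
position: [0.5663, -0.0225, 0.0666]
ee_rot: [0.001, 0.741, 0.672, 0.001]
contact_force: [-3.4, 0.8, 6.8]
width: 0.027
gripper_force: 20.8
```

Emit:
jog_arm(deltas=[0,0,0,-0.5,0.1,0,0.25,0,0,0,-1,0.1,0,0.25,0,0,0,-1,0.1,0,0.25])

```text
clock: 24.5
position: [0.5654, -0.0224, 0.0666]
ee_rot: [0.001, 0.741, 0.672, 0.001]
contact_force: [-3.5, 1.3, 6.9]
width: 0.0271
gripper_force: 20.7
```

Emit:
jog_arm(deltas=[0,0,0,-0.5,0.1,0,0.25,0,0,0,-1,0.1,0,0.25,0,0,0,-1,0.1,0,0.25])

```text
clock: 24.8
position: [0.5644, -0.0223, 0.0666]
ee_rot: [0.001, 0.741, 0.672, 0.001]
contact_force: [-4.5, 0.7, 6.0]
width: 0.0274
gripper_force: 20.7
```

Emit:
jog_arm(deltas=[0,0,0,-0.5,0.1,0,0.25,0,0,0,-1,0.1,0,0.25,0,0,0,-1,0.1,0,0.25])

```text
clock: 25.1
position: [0.5636, -0.0222, 0.0666]
ee_rot: [0.001, 0.741, 0.672, 0.001]
contact_force: [-3.4, 1.5, 7.0]
width: 0.0275
gripper_force: 20.4
```

Run:
```python
from h import *
s=imaging.get_image("side"); cv2.imwrite("pics/s9.png",crop(s,255,190,400,290,5.5))
st=manip.get_state();print(st["contact_force"],st["position"],"paddle",toF(st["position"])[0]-st["width"]/2-.036)
```

```text
[-2.90253329  0.93749463  5.33091342] [ 0.56358492 -0.02220465  0.06661841] paddle 0.07334563749874659
```

Emit:
jog_arm(deltas=[0,0,0,-0.5,0.1,0,0.25,0,0,0,-1,0.1,0,0.25,0,0,0,-1,0.1,0,0.25])

```text
clock: 25.45
position: [0.5634, -0.0222, 0.0666]
ee_rot: [0.002, 0.741, 0.672, 0.002]
contact_force: [-0.0, 0.9, 6.2]
width: 0.0273
gripper_force: 19.6
```

Emit:
jog_arm(deltas=[0,0,0,-0.5,0.1,0,0.25,0,0,0,-1,0.1,0,0.25,0,0,0,-1,0.1,0,0.25])

```text
clock: 25.75
position: [0.5632, -0.0222, 0.0667]
ee_rot: [0.002, 0.741, 0.672, 0.002]
contact_force: [4.8, 0.9, 4.6]
width: 0.0274
gripper_force: 19.5
```

The row is now firm: the force changed sign, and the pusher rests on the three bottles. I'll take the load off and release gently.

Emit:
jog_arm(deltas=[0,0,0,0.8,-0.1,0,0.25,0,0,0,0.8,-0.1,0,0.25,0,0,0,0.8,-0.1,0,0.34,0,0,0,0.8,-0.1,0,0.38,0,0,0,0.8,-0.1,0,0.42,0,0,0,1.5,-0.1,0,0.46,0,0,0,2.5,-0.2,0,0.5,0,0,0,3.5,-0.3,0,0.54,0,0,0,4.5,-0.4,0,0.58,0,0,0,5.5,-0.5,0,0.62,0,0,0,5.5,-0.5,0,0.62])

```text
clock: 26.85
position: [0.5653, -0.0223, 0.0657]
ee_rot: [-0.0, 0.741, 0.672, -0.0]
contact_force: [-0.4, -0.2, 0.6]
width: 0.0531
gripper_force: 0.0
```

Run:
```python
from h import *
st=manip.get_state();print(st["contact_force"],st["position"],st["width"],toF(st["position"]))
```

```text
[-0.39007157 -0.15156906  0.59835579] [ 0.56529632 -0.02232084  0.06572009] 0.05311814794891861 (np.float64(0.12481742091915175), np.float64(-1.1687520000190934e-05))
```

Emit:
jog_arm(deltas=[0,0,0,2,-0.2,0,0.62,0,0,0,2,-0.2,10,0.62,0,0,0,2,-0.2,30,0.62,0,0,0,2,-0.2,70,0.62,0,0,0,2,-0.2,110,0.62,0,0,0,2,20,150,0.62,0,0,0,-5,70,170,0.62,0,0,0,-15,115,170,0.62,0,0,0,-25,160,170,0.62,0,0,0,-35,200,170,0.62,0,0,0,-35,200,170,0.62,0,0,0,-35,200,170,0.62])

```text
clock: 28.05
position: [0.5303, 0.1783, 0.2365]
ee_rot: [0.001, 0.74, 0.673, 0.0]
contact_force: [-0.8, -0.2, 0.3]
width: 0.0529
gripper_force: 0.0
```

Run:
```python
from h import *
s=imaging.get_image("side"); t=imaging.get_image("top")
M=np.hstack([crop(t,305,172,371,304,4.5),cv2.resize(crop(s,255,190,400,290,3.4),(493,340)).repeat(1,0)]) if 0 else None
A=crop(t,305,172,371,304,4.5);B=cv2.resize(s[190:290,258:400],(490,345),interpolation=2);C=cv2.resize(s,(320,240),interpolation=3)
M=np.zeros((600,800,3),np.uint8);M[:594,:297]=A;M[:345,300:790]=B;M[350:590,300:620]=C
cv2.imwrite("pics/fin.png",M)
```

```text
(no output)
```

View pics/fin.png

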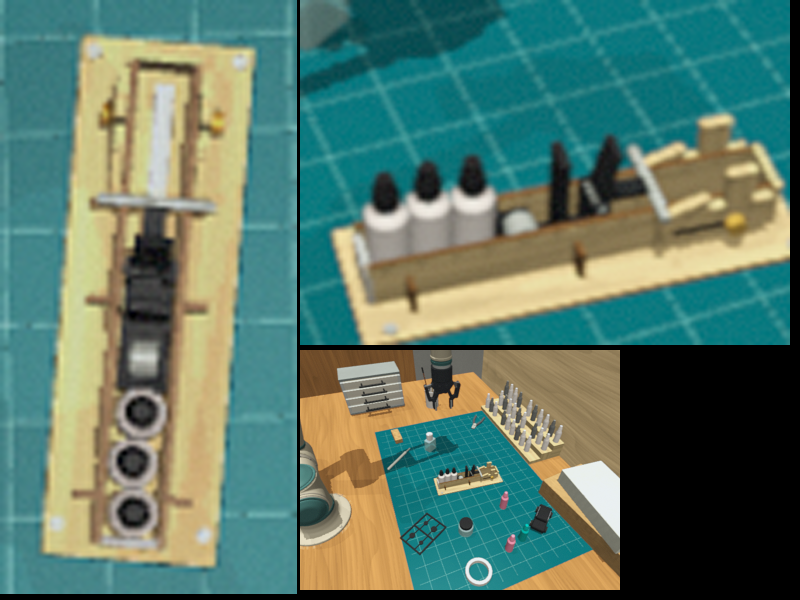

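The three bottles stand upright in a tight row at about (133,512), (134,463) and (142,411). The pusher rests against them, the bystanders haven't moved and the gripper is clear, so I'll hand the job in.

```bash
python3 -c "
from rig import manip; print(manip.sign_off())"
```

```text
the job is handed in; nothing more can be done
None
```

The job is handed in at about 28 s: the pusher caught in its notches by itself, both loose bottles stand upright in the lane, and the pusher was squeezed free, eased on to the row of three and let go without a snap.

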